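# Tap a specimen block down onto its parallels in a tilted vise and lock it

### The arm

A 6-joint arm with a two-finger parallel gripper is mounted at the origin on a cart in front of the work surface, level with it; the furniture and walls round the work are solid. World frame = base frame: x ahead of the robot, y to its left, z up, the work surface at z = 0. Lengths are in m, angles in rad, forces in N, time in s.
With the tool pointing down it reaches from about 0.325 to 0.75 m from the base axis. Payload 7.6 kg.
Tool frame: the origin (TCP) lies midway between the tips of the shut fingers; the grasp point (between the pads) lies bot.pinch_z behind it (bot.pinch_z is the distance from the TCP to the grasp point, in m); z points along the fingers, y is the line along which they close (so a half turn about z gives the same grasp; the last joint's range is limited). The gripper opens to 85 mm and grips with 20 to 120 N. Pads are 22 mm wide; open, the fingers measure 114 mm over their backs; the gripper's body (76 mm by 85 mm) begins 54 mm behind the grasp point. The pads swing forward as they close: fully open they stand 13 mm farther back than shut.
Start: joints at [-1.217, 0.052, 1.401, -0, 1.689, -0.07], TCP at [0.216, -0.479, 0.231] pointing down, gripper open.
Joint ranges: [-2.9, 2.9], [-0.91, 2.17], [0.12, 2.37], [-1.06, 4.2], [0.26, 2.73], [-2.93, 2.93]. Speed limits (rad/s): [2.57, 2.57, 3.01, 3.14, 3.14, 3.14].

### API

Orientations are given as a unit quaternion [w, x, y, z].
In Python, from bench import bot, snapshot, get_calibration gives the robot as it stands.
- The arm moves only by the shell command python3 -m pendant 'ROWS' [FORCE]. ROWS is a JSON object of lists of equal length, an entry for each row: "delta_pos": the shift along the tool's x, y, z in cm, a list of three; "twist": the turn, a rotation vector about the tool's x, y, z in degrees, a list of three; "jaw": the finger opening in cm, from 0 to 8.54. In form: {"delta_pos": [[tx, ty, tz], ...], "twist": [[rx, ry, rz], ...], "jaw": [jaw, ...]}. A call has 1 to 5 rows; each row is the pose to reach, as a shift and turn from the pose commanded when the call began, along the tool's axes at that moment; what a row does not reach only later rows make up. A row lasts 1/10 s, in which the tool goes at most 50 mm and 8.59 degrees, less where a joint would pass 70% of its speed; a pose out of reach is approached as far as the arm can. A call with a gripper value outside its range is refused whole. The fingers move at their own pace and stop on an object; FORCE is the grip in N (left out, the last holds). Time passes only in rows, so rows that repeat a pose let the fingers close. It gives the time, the measured TCP pose, the force, the opening and the grip force at its end, in the units of the state.
- bot.read_state(): the state, without advancing time (a new reading comes with each control period).
- snapshot(name): name is "side" or "top" or "wrist"; returns the picture (480x640x3 uint8, red, green, blue); there is no depth.
- get_calibration(name): a dict with "mtx" (3x3 intrinsics, pixels), "pose" (4x4, takes a point from camera to world coordinates). Camera axes: x right, y down, z forward; pixel columns grow to the right and rows downward; lengths in m; the calibration is good to about 2 mm. A picture is of the moment at which its call begins: read the wrist's pose just before it. get_calibration takes no time and is no camera call; for the wrist camera it gives the pose at the moment of the call.
- bot.job_done(): hands the job in; it is judged then, once.
The state is a dict: "time": time; "joint_pos": joint angles; "joint_vel": joint speeds; "effort": joint torques, N m; "ee_pos": TCP position; "tool_rot": TCP orientation; "contact_force": force on the tool from outside, world axes, zero at the start; "wrist_torque": the same for the moment, N m; "finger_gap": finger opening in m; "grasp_force": force on a finger pad.
Only numpy, scipy, OpenCV 4.12 (cv2) and the standard library are available. Lean on these libraries where they do the work, as an engineer would, in place of code of your own. Each camera call takes 0.05 s, during which the arm holds its last target. There are 200 camera calls.

### The job

The aluminium specimen block in the tilted vise stands proud of the two brass parallels beneath it. Take the white drift from its cork mat and, keeping it square to the block's sloping top face, tap the block down with it until both ends sit tight on the parallels; do not touch the block with the gripper. Stand the drift back upright on its mat, then swing the red toggle-clamp handle right over to its stop to lock the block, leaving the two small cardboard boxes and the round tin near the vise where they are.

Things in the scene. Friction and masses are not known exactly. Their poses are not given: they have to be found in the camera images.
- bed (a point): Centre of the vise cradle between the two parallels, level with their upper edges (where the block must come down to). z: square to the cradle, the line the block sinks along, leaning 23 to 35 degrees from vertical towards the robot; y: horizontal along the jaws, plus towards the toggle clamp (about world +y); x: uphill. Fixed base 150 x 300 mm; jaw tops 32 mm above this point.
- cradle (a joint): Lean of the vise cradle from level, rad (0.40 to 0.61); locked, it does not move in the task.
- block: Aluminium block with copper stripe, 40 x 140 x 45 mm (x, y, z), origin centre of underside, z out of its top, axes as bed. In the jaws it only slides along z (friction 11 N) and rocks about x (0.6 N m), staying where left; ends start 2.5 to 10.5 mm over the parallels. 18 N on the high end sinks it till the low end touches, then brings the high end down; on the low end it does not level.
- foot_plus (a point): Lower edge of the block at its plus-y (clamp) end, mid-width, 70 mm from the middle. Its z in the frame of bed is the gap to the parallels at that end; 0 when seated.
- foot_minus (a point): The same at the block's minus-y end.
- top_plus (a point): Point on the block's top face 42 mm from its middle towards the plus-y (clamp) end: a good place to tap; axes of the block, z out of the face.
- top_minus (a point): The same 42 mm towards the minus-y end.
- drift: White nylon drift, a round hand tool 140 mm long, 0.2 to 0.35 kg, standing upright on its mat. Origin at the centre of its striking (lower) face, z up along its length. Head 40 mm in diameter up to 46 mm above the face, tapering to a 26 mm diameter grip from 56 to 136 mm above the face, flat top at 140 mm.
- mat: Round cork mat, 100 mm in diameter, 4 mm thick, fixed on the bench; origin at the centre of its underside. The drift starts at its centre.
- clamp_handle (a joint): Clamp handle angle, rad: 0 open as found (handle leaning 30 degrees from the bed's z towards its plus y, arm up clear of the block), 1.15 fully over at its stop (handle along the bed's plus y, arm down on the block's plus end). Needs 0.2 N m and stays where left; past 1.1 counts as locked.
- handle_pivot (a point): On the handle's pivot axis (parallel to the bed's x): 150 mm from bed along its plus y, 45 mm along its z. The steel arm hinges 25 mm nearer the block and 18 mm higher, is 75 mm long and stands up when open, within 35 mm on the block side of its hinge.
- handle_grip (a point): Centreline of the red round grip of the clamp handle, 80 mm from the pivot. The grip is 20 mm in diameter and reaches from 45 to 110 mm from the pivot, straight away from it. Closed fingertips on its block side can push it over along the arc about the pivot.
- swatch_box: Bystander: small black and white cardboard box, 63 x 96 x 35 mm, origin at the centre of its underside. Leave it alone.
- lens_tissue: Bystander: flat white and blue cardboard box, 66 x 112 x 18 mm, origin at the centre of its underside. Leave it alone.
- specimen_tin: Bystander: round white tin, 68 mm in diameter, 25 mm high, origin at the centre of its underside. Leave it alone.
Not all that is in view belongs to the job. Of the things like the drift, leave any that is pink or purple; of the rest the smaller one is meant.

How it is judged:
By the outcome, as a careful person would: the job done as asked, in the order asked, and still so for the second after the job is handed in, with the robot touching nothing.
It also fails if it takes over 54 s, if anything falls off the work surface, if the arm or the gripper's body presses on something with over 40 N, if the wrist force passes 120 N, or if a joint passes its speed limit or range.

## Working session

There is one attempt and no reset: what is moved stays moved. The work goes in short steps, Python scripts to look and compute and a shell command to move; the robot and the scene stay as the last step left them, time stands still between calls to the robot, and variables do not carry over. Pictures are saved under pics/ and viewed, at most 10 in all, crops included, and the job is handed in when it is done.

```bash
ls; mkdir -p pics
python3 - <<'E'
from bench import bot,snapshot,get_calibration
import cv2,numpy as np
for n in ["side","top"]:
    im=snapshot(n); cv2.imwrite(f"pics/{n}0.png",im[:,:,::-1])
    c=get_calibration(n); print(n,np.round(c["mtx"],1).tolist(),np.round(c["pose"],3).tolist())
print(bot.read_state(),bot.pinch_z)
E
```

```text
pics
side [[480.5, 0.0, 321.7], [0.0, 480.5, 241.6], [0.0, 0.0, 1.0]] [[0.994, -0.065, 0.083, 0.405], [-0.104, -0.485, 0.868, -1.214], [-0.016, -0.872, -0.489, 0.792], [0.0, 0.0, 0.0, 1.0]]
top [[490.2, 0.0, 323.2], [0.0, 490.2, 243.9], [0.0, 0.0, 1.0]] [[0.027, -0.99, 0.137, 0.354], [-1.0, -0.027, -0.003, -0.055], [0.006, -0.137, -0.991, 1.356], [0.0, 0.0, 0.0, 1.0]]
{'time': 0.1, 'joint_pos': array([-1.21734158e+00,  5.27667400e-02,  1.40160758e+00,  3.22001108e-07,
        1.68861878e+00, -7.03102623e-02]), 'joint_vel': array([-0.00069152, -0.0024235 , -0.00386816,  0.00057235, -0.00287602,
        0.00023519]), 'effort': array([ 1.37268125e-03, -3.82584250e+01, -3.60985994e+01,  6.25018373e-06,
        4.76022818e-03,  2.72255221e-06]), 'ee_pos': array([ 0.21580038, -0.47830227,  0.23056822]), 'tool_rot': array([-6.93238915e-04,  9.77636512e-01,  2.10300642e-01, -9.86428586e-05]), 'contact_force': array([ 0.66989926,  0.35830934, -0.00790235]), 'wrist_torque': array([-0.00830143, -0.01145107, -0.02137893]), 'grasp_force': 0.0, 'finger_gap': 0.08517859152336202} 0.0187
```

View pics/side0.png

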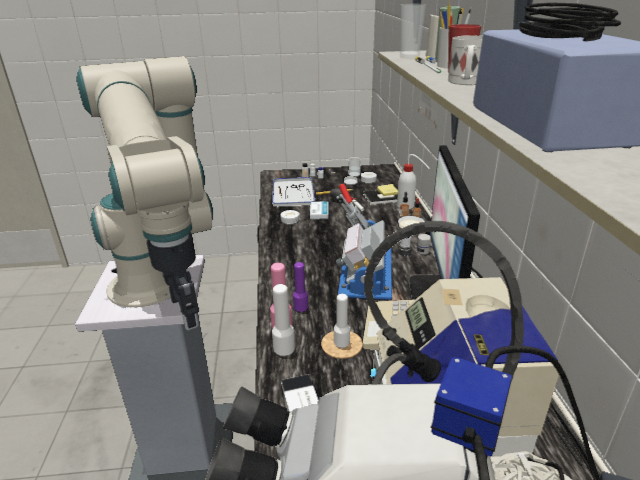

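View pics/top0.png

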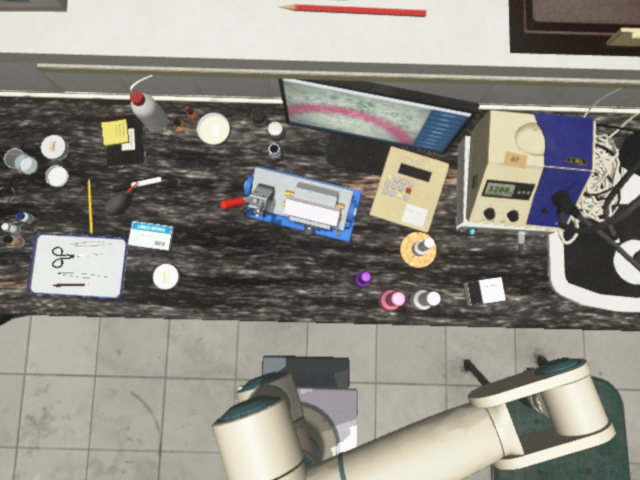

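The side view shows the white drift standing on the cork mat at about (343,340), with a larger white decoy at (283,330), plus pink and purple ones. In the top view the vise is near (303,203), the red handle at (232,203) and the mat at (419,249).

```bash
cat > h.py <<'E'
import cv2,numpy as np
from bench import bot,snapshot,get_calibration
from scipy.spatial.transform import Rotation as R
def ray(n,uv,c=None):
    c=c or get_calibration(n); K=np.array(c["mtx"]);T=np.array(c["pose"])
    d=T[:3,:3]@np.linalg.inv(K)@np.array([uv[0],uv[1],1.]); return T[:3,3],d/np.linalg.norm(d)
def onz(n,uv,z,c=None):
    o,d=ray(n,uv,c); return o+d*(z-o[2])/d[2]
def tri(rs):
    A=sum(np.eye(3)-np.outer(d,d) for o,d in rs); b=sum((np.eye(3)-np.outer(d,d))@o for o,d in rs); return np.linalg.solve(A,b)
def proj(n,p,c=None):
    c=c or get_calibration(n); T=np.linalg.inv(np.array(c["pose"])); q=np.array(c["mtx"])@(T[:3,:3]@p+T[:3,3]); return q[:2]/q[2]
def tool():
    s=bot.read_state(); q=s["tool_rot"]; return np.array(s["ee_pos"]),R.from_quat([q[1],q[2],q[3],q[0]]).as_matrix()
E
python3 - <<'E'
from h import *
top=cv2.imread("pics/top0.png"); side=cv2.imread("pics/side0.png")
for n,im in(("top",top),("side",side)):
    hsv=cv2.cvtColor(im,cv2.COLOR_BGR2HSV)
    m=cv2.inRange(hsv,(8,80,150),(22,200,255)); k,l,s,c=cv2.connectedComponentsWithStats(m)
    for i in np.argsort(-s[1:,4])[:2]+1:
        pts=np.argwhere(l==i)[:,::-1].astype(np.int32); e=cv2.fitEllipse(cv2.convexHull(pts)); print(n,s[i],e, onz(n,e[0],.004))
    m=cv2.inRange(hsv,(0,180,120),(5,255,255))|cv2.inRange(hsv,(174,180,120),(180,255,255)); k,l,s,c=cv2.connectedComponentsWithStats(m)
    for i in np.argsort(-s[1:,4])[:3]+1: print(n,"red",s[i],c[i])
a=cv2.resize(top[155:255,230:370],None,fx=5.7,fy=5.7,interpolation=cv2.INTER_CUBIC)[:,:798]
cv2.imwrite("pics/topc.png",a)
b=cv2.resize(side[175:305,325:405],None,fx=4.6,fy=4.6,interpolation=cv2.INTER_CUBIC); cv2.imwrite("pics/sidec.png",b)
E
```

```text
top [400 232  37  36 712] ((417.8314208984375, 249.32598876953125), (35.415592193603516, 36.78992462158203), 127.42906188964844) [ 0.5335405  -0.32245489  0.004     ]
top [504 151  23  18 284] ((514.856201171875, 159.80032348632812), (20.715566635131836, 23.424673080444336), 119.73743438720703) [ 0.79936644 -0.60015409  0.004     ]
top red [221 198  23  11 159] [231.47169811 202.50314465]
top red [128 188   4   4   6] [129.16666667 189.5       ]
top red [138  97   3   4   5] [139.   98.4]
side [321 331  42  27 609] ((341.4145812988281, 343.54541015625), (27.885332107543945, 40.75300979614258), 91.26493072509766) [ 0.53401664 -0.32522463  0.004     ]
side [448 294   9   6  24] ((452.2718505859375, 296.5013122558594), (5.17471981048584, 8.372150421142578), 93.57342529296875) [ 0.8649985  -0.17168084  0.004     ]
side red [340 184  12  18  87] [345.09195402 192.88505747]
side red [406 166   6   2   8] [408.25  166.625]
side red [451  18   1   4   4] [451.   19.5]
```

View pics/topc.png

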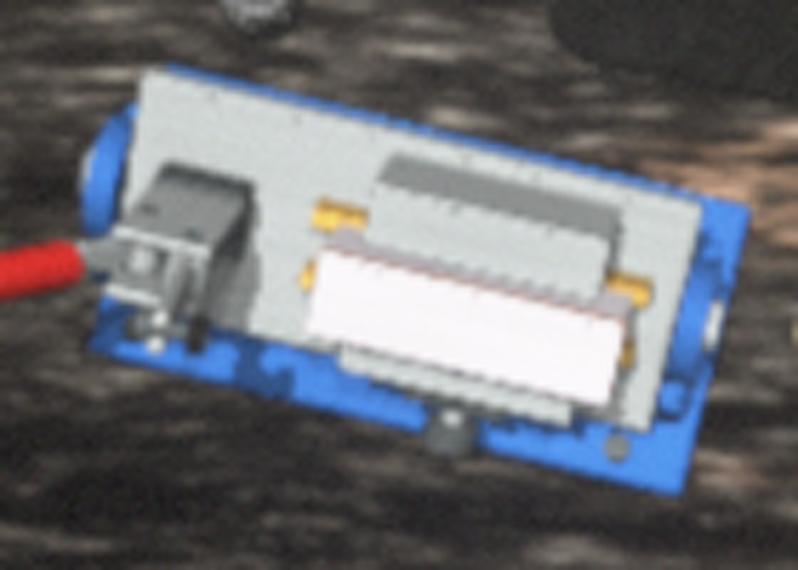

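View pics/sidec.png

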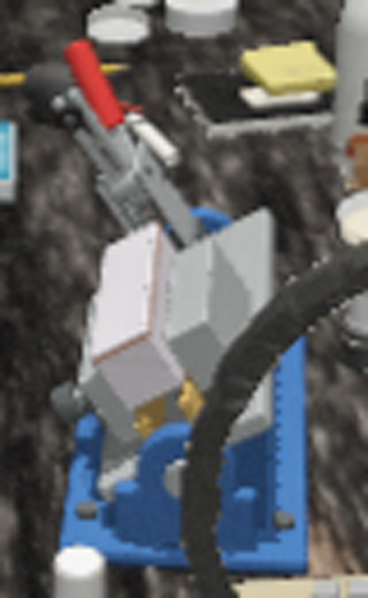

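The crops show the block's white top face with corners at crop pixels (322,248), (628,322), (610,405) and (305,338) in the top view. In the side view three corners are clear at (156,224), (150,330) and (93,358). The clamp is at the far (+y) end.

Run:
```python
from h import *
t=lambda u,v:(u/5.7+230,v/5.7+155)
s=lambda u,v:(u/4.6+325,v/4.6+175)
P={}
for n,a,b in [("UF",(322,248),(157,224)),("UN",(628,322),(150,332)),("DN",(610,405),(93,358)),("DF",(305,338),(105,262))]:
    r=[ray("top",t(*a)),ray("side",s(*b))]; P[n]=p=tri(r); print(n,p.round(4),[round(1e3*np.linalg.norm(np.cross(d,p-o)),1) for o,d in r])
y=P["UF"]-P["UN"]; print("ylen",np.linalg.norm(y),np.degrees(np.arctan2(-y[0],y[1])),y)
x=P["UN"]-P["DN"]; print("x",np.linalg.norm(x),x, np.degrees(np.arctan2(x[2],np.hypot(x[0],x[1]))))
# drift: top and decoys
print("decoy base",onz("side",(284,348),0),"purple",onz("side",(300,305),0))
b=onz("side",(284,348),0)
for z in(.12,.14,.16,.18,.2): print(z,proj("side",np.array([b[0],b[1],z])))
print("drift top tri",onz("top",(425,243.5),.144),onz("side",(343,296),.144))
p,Rt=tool(); print(p,Rt.round(3))
g=np.array([.534,-.324,.24]);print("delta tool",(Rt.T@(g-p)*100).round(2),"bearing",np.degrees(np.arctan2(-.324,.534)))
```

```text
UF [0.6371 0.0379 0.1392] [np.float64(0.6), np.float64(0.6)]
UN [ 0.6082 -0.0992  0.1391] [np.float64(1.5), np.float64(1.5)]
DN [ 0.5747 -0.0926  0.1199] [np.float64(2.2), np.float64(2.2)]
DF [0.6035 0.0463 0.109 ] [np.float64(2.0), np.float64(2.0)]
ylen 0.14004026943483808 -11.895158766928223 [2.88653097e-02 1.37033095e-01 4.37962199e-05]
x 0.0391766615074152 [ 0.03351772 -0.00654613  0.01919692] 29.341170317382286
decoy base [ 3.94584532e-01 -3.19572660e-01 -1.11022302e-16] purple [ 0.44427124 -0.15233044  0.        ]
0.12 [281.1637408  308.13849441]
0.14 [280.66143889 301.07901614]
0.16 [280.15007177 293.89213298]
0.18 [279.62939178 286.57436452]
0.2 [279.09914219 279.12210246]
drift top tri [ 0.53012475 -0.31272226  0.144     ] [ 0.53733897 -0.3234961   0.144     ]
[ 0.21580038 -0.47830227  0.23056822] [[ 0.912  0.411 -0.   ]
 [ 0.411 -0.912  0.001]
 [ 0.    -0.001 -1.   ]]
delta tool [35.35 -0.98 -0.94] bearing -31.246929413476952
```

```bash
python3 -m pendant '{"delta_pos":[[5,0,-1],[10,0,-1],[15,0,-1],[20,0,-1],[25,0,-1]],"twist":[[0,0,-8],[0,0,-16],[0,0,-24],[0,0,-32],[0,0,-40]],"jaw":[8.5,8.5,8.5,8.5,8.5]}'
python3 - <<'E'
from h import *
p,Rt=tool();print(p,Rt.round(3))
g=np.array([.534,-.324,.24]);print("delta",(Rt.T@(g-p)*100).round(2),"yheading",np.degrees(np.arctan2(Rt[1,1],Rt[0,1])))
E
```

```text
time: 0.6
ee_pos: [0.4445, -0.3749, 0.2409]
tool_rot: [-0.0, 0.845, 0.534, -0.0]
contact_force: [-0.7, -0.7, 0.8]
finger_gap: 0.085
grasp_force: 0.0
[ 0.44447652 -0.37490926  0.2409299 ] [[ 0.429  0.903 -0.   ]
 [ 0.903 -0.429  0.   ]
 [ 0.    -0.001 -1.   ]]
delta [8.44 5.9  0.09] yheading -25.395618065117958
```

```bash
python3 -m pendant '{"delta_pos":[[4,3,-1],[8.4,5.9,-1],[8.4,5.9,-1],[8.4,5.9,-1]],"twist":[[0,0,-7],[0,0,-13.5],[0,0,-13.5],[0,0,-13.5]],"jaw":[8.5,8.5,8.5,8.5]}'
python3 - <<'E'
from h import *
p,Rt=tool();c=get_calibration("wrist");im=snapshot("wrist");cv2.imwrite("pics/w1.png",im[:,:,::-1])
print(p,Rt.round(3)); np.savez("w1.npz",mtx=c["mtx"],pose=c["pose"]); print(np.round(c["pose"],3))
for z in(0.004,.144): print(z,proj("wrist",np.array([.534,-.324,z]),c))
E
```

```text
time: 1.0
ee_pos: [0.5332, -0.3251, 0.2502]
tool_rot: [-0.001, 0.778, 0.628, -0.0]
contact_force: [-0.7, 0.5, -0.2]
finger_gap: 0.0853
grasp_force: 0.0
[ 0.53318258 -0.32512117  0.25020771] [[ 0.21   0.978 -0.002]
 [ 0.978 -0.21   0.001]
 [ 0.    -0.002 -1.   ]]
[[ 0.978 -0.201 -0.062  0.549]
 [-0.21  -0.937 -0.28  -0.254]
 [-0.002  0.287 -0.958  0.392]
 [ 0.     0.     0.     1.   ]]
0.004 [322.19461007 204.00435115]
0.144 [322.0910167 242.2970936]
```

View pics/w1.png

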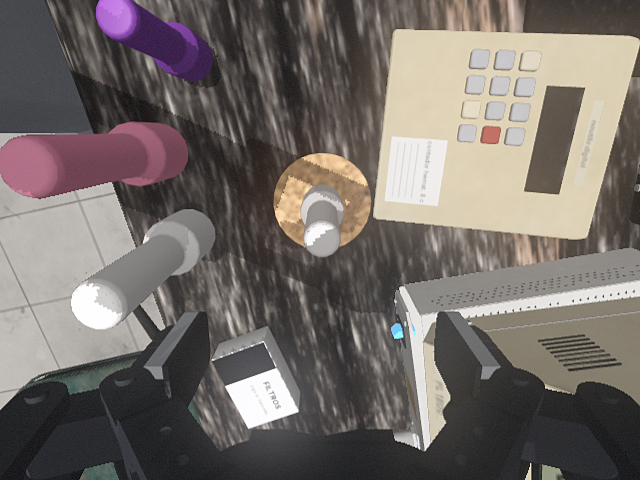

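The wrist view shows the drift on the mat directly below the tool: its top is at about (322,238) and the mat centre at (322,201). That matches the estimate to within about 1 mm, so I'll descend and grip.

```bash
python3 -m pendant '{"delta_pos":[[0.05,0,4],[0.05,0,8],[0.05,0,12],[0.05,0,15],[0.05,0,16.7]],"twist":[[0,0,0],[0,0,0],[0,0,0],[0,0,0],[0,0,0]],"jaw":[8.5,8.5,8.5,8.5,8.5]}' 100
python3 -m pendant '{"delta_pos":[[0,0,0],[0,0,0],[0,0,0],[0,0,0],[0,0,0]],"twist":[[0,0,0],[0,0,0],[0,0,0],[0,0,0],[0,0,0]],"jaw":[1.5,1.5,1.5,1.5,1.5]}' 100
python3 -m pendant '{"delta_pos":[[0,0,0],[0,0,0],[0,0,0],[0,0,0],[0,0,0]],"twist":[[0,0,0],[0,0,0],[0,0,0],[0,0,0],[0,0,0]],"jaw":[1.5,1.5,1.5,1.5,1.5]}'
```

```text
time: 1.55
ee_pos: [0.5298, -0.3262, 0.0809]
tool_rot: [-0.002, 0.779, 0.627, -0.001]
contact_force: [0.3, -1.5, -0.6]
finger_gap: 0.0852
grasp_force: 0.0
time: 2.05
ee_pos: [0.5333, -0.3263, 0.0864]
tool_rot: [0.002, 0.778, 0.628, 0.0]
contact_force: [-1.3, -0.1, 5.6]
finger_gap: 0.0244
grasp_force: 98.7
time: 2.55
ee_pos: [0.5333, -0.3262, 0.0864]
tool_rot: [0.002, 0.778, 0.628, 0.0]
contact_force: [-0.1, -0.1, 5.8]
finger_gap: 0.0239
grasp_force: 98.7
```

```bash
python3 -m pendant '{"delta_pos":[[0,0,-2],[0,0,-6],[0,0,-11],[0,0,-16],[0,0,-18]],"twist":[[0,0,0],[0,0,0],[0,0,0],[0,0,0],[0,0,0]],"jaw":[1.5,1.5,1.5,1.5,1.5]}'
cat >> h.py <<'E'
def bedR(th,ps):
    th,ps=np.radians(th),np.radians(ps); y=np.array([-np.sin(ps),np.cos(ps),0]); z=np.array([-np.sin(th)*np.cos(ps),-np.sin(th)*np.sin(ps),np.cos(th)])
    return np.c_[np.cross(y,z),y,z]
def plan(face,B,L=.0824):
    "deltas to put striking face at 'face', tool z=-bed z, tool x=bed y"
    p,Rt=tool(); Rg=np.c_[B[:,1],B[:,0],-B[:,2]]
    g=face+B[:,2]*L
    print("tcp",g.round(4),"delta cm",(Rt.T@(g-p)*100).round(2),"twist",np.degrees(R.from_matrix(Rt.T@Rg).as_rotvec()).round(2))
E
python3 - <<'E'
from h import *
B=bedR(29.3,-11.9); plan(np.array([.606,-.027,.127])+B[:,2]*.08,B)
E
```

```text
time: 3.05
ee_pos: [0.5334, -0.326, 0.2709]
tool_rot: [0.004, 0.778, 0.628, 0.001]
contact_force: [0.3, -0.6, -2.1]
finger_gap: 0.0236
grasp_force: 98.6
tcp [ 0.5282 -0.0106  0.2686] delta cm [30.72 -7.18  0.07] twist [-28.84   0.27  -0.25]
```

```bash
python3 -m pendant '{"delta_pos":[[4,-1,-1],[9,-2,-2],[14,-3,-2],[19,-4,-2],[24,-5,-2]],"twist":[[-5,0,0],[-10,0,0],[-15,0,0],[-20,0,0],[-25,0,0]],"jaw":[1.5,1.5,1.5,1.5,1.5]}'
python3 - <<'E'
from h import *
B=bedR(29.3,-11.9); plan(np.array([.606,-.027,.127])+B[:,2]*.08,B)
E
```

```text
time: 3.55
ee_pos: [0.5338, -0.0835, 0.2842]
tool_rot: [0.17, 0.76, 0.613, 0.137]
contact_force: [1.4, 0.6, -2.5]
finger_gap: 0.0241
grasp_force: 99.0
tcp [ 0.5282 -0.0106  0.2686] delta cm [ 7.01 -2.56  0.53] twist [-4.11  0.11 -0.33]
```

```bash
python3 -m pendant '{"delta_pos":[[4,-1.5,0],[7,-2.6,0.5],[7,-2.6,0.5],[7,-2.6,0.5]],"twist":[[-2,0,0],[-4,0,0],[-4,0,0],[-4,0,0]],"jaw":[1.5,1.5,1.5,1.5]}'
python3 - <<'E'
from h import *
p,Rt=tool();c=get_calibration("wrist");im=snapshot("wrist");cv2.imwrite("pics/w2.png",im[:,:,::-1]);np.savez("w2.npz",mtx=c["mtx"],pose=c["pose"])
cv2.imwrite("pics/side2.png",snapshot("side")[:,:,::-1]); cv2.imwrite("pics/top2.png",snapshot("top")[:,:,::-1])
print(p,Rt.round(3)); B=bedR(29.3,-11.9); print(proj("wrist",np.array([.606,-.027,.127]),c)); plan(np.array([.606,-.027,.127])+B[:,2]*.08,B)
E
```

```text
time: 3.95
ee_pos: [0.5278, -0.0117, 0.2684]
tool_rot: [0.194, 0.753, 0.609, 0.157]
contact_force: [0.0, 0.3, -2.1]
finger_gap: 0.0241
grasp_force: 99.1
[ 0.52783008 -0.0116857   0.26835414] [[ 0.21   0.856  0.473]
 [ 0.978 -0.183 -0.102]
 [-0.001  0.484 -0.875]]
[323.36764334 222.75889924]
tcp [ 0.5282 -0.0106  0.2686] delta cm [ 0.26 -0.1  -0.  ] twist [-0.3   0.21 -0.34]
```

View pics/w2.png

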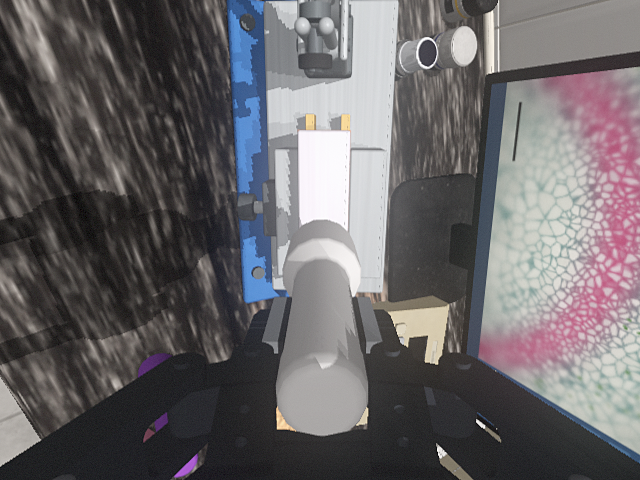

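The wrist view has the block aligned with the image: plus-end corners at (299,131) and (350,131), parallels at (310,122) and (346,122), with the drift held straight at column 322. I'll take two shifted views to pin down the lean.

```bash
python3 -m pendant '{"delta_pos":[[0,-3,-1],[0,-6,-1],[0,-6,-1],[0,-6,-1]],"twist":[[0,0,0],[0,0,0],[0,0,0],[0,0,0]],"jaw":[1.5,1.5,1.5,1.5]}'
python3 - <<'E'
from h import *
c=get_calibration("wrist");im=snapshot("wrist");cv2.imwrite("pics/w3.png",im[:,:,::-1]);np.savez("w3.npz",mtx=c["mtx"],pose=c["pose"])
E
python3 -m pendant '{"delta_pos":[[0,4,0],[0,8,0],[0,11,0],[0,11,0],[0,11,0]],"twist":[[0,0,0],[0,0,0],[0,0,0],[0,0,0],[0,0,0]],"jaw":[1.5,1.5,1.5,1.5,1.5]}'
python3 - <<'E'
from h import *
c=get_calibration("wrist");im=snapshot("wrist");cv2.imwrite("pics/w4.png",im[:,:,::-1]);np.savez("w4.npz",mtx=c["mtx"],pose=c["pose"])
m=np.hstack([cv2.resize(cv2.imread(f"pics/w{i}.png")[60:300,x:x+230],None,fx=1.7,fy=1.7,interpolation=cv2.INTER_CUBIC) for i,x in((3,310),(4,130))])
print(m.shape);cv2.imwrite("pics/m34.png",m)
E
```

```text
time: 4.5
ee_pos: [0.4726, -0.0011, 0.249]
tool_rot: [0.195, 0.754, 0.607, 0.157]
contact_force: [-0.1, -1.1, -1.1]
finger_gap: 0.0241
grasp_force: 99.7
time: 5.05
ee_pos: [0.5671, -0.0213, 0.3016]
tool_rot: [0.195, 0.754, 0.608, 0.157]
contact_force: [0.2, -1.2, -3.1]
finger_gap: 0.0238
grasp_force: 100.0
(408, 782, 3)
```

View pics/m34.png

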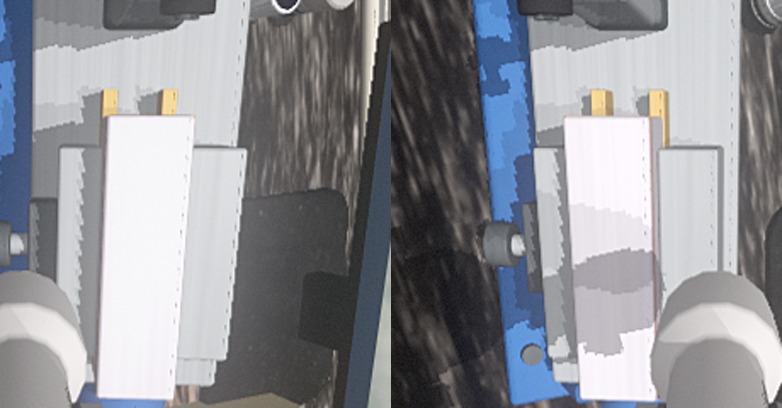

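All four top-face corners show in both views: left panel at (107,115), (195,115), (176,399), (98,397); right panel at (565,117), (650,117), (655,400), (580,399).

Run:
```python
from h import *
L={k:dict(np.load(f"w{k}.npz")) for k in(3,4)}
C={"DF":((107,115),(565,117)),"UF":((195,115),(650,117)),"UN":((176,399),(655,400)),"DN":((98,397),(580,399))}
P={}
for n,(a,b) in C.items():
    r=[ray("",(a[0]/1.7+310,a[1]/1.7+60),L[3]),ray("",((b[0]-391)/1.7+130,b[1]/1.7+60),L[4])]
    P[n]=p=tri(r); print(n,p.round(4),[round(1e3*np.linalg.norm(np.cross(d,p-o)),1) for o,d in r])
y=(P["UF"]+P["DF"]-P["UN"]-P["DN"])/2; x=(P["UF"]-P["DF"]+P["UN"]-P["DN"])/2
print("y",np.linalg.norm(y),y,"yaw",np.degrees(np.arctan2(-y[0],y[1])),"rock",np.degrees(np.arcsin(y[2]/.14)))
for q in(P["UF"]-P["DF"],P["UN"]-P["DN"],x): print("x",np.linalg.norm(q),q,"lean",np.degrees(np.arctan2(q[2],np.hypot(*q[:2]))),"yaw",np.degrees(np.arctan2(q[1],q[0])))
print("ctr",sum(P.values())/4)
p,Rt=tool();print(p,Rt.round(3))
```

```text
DF [0.605  0.0465 0.1166] [np.float64(0.3), np.float64(0.3)]
UF [0.6368 0.0396 0.1393] [np.float64(0.3), np.float64(0.3)]
UN [ 0.6039 -0.093   0.1447] [np.float64(0.1), np.float64(0.1)]
DN [ 0.5728 -0.0875  0.1218] [np.float64(0.2), np.float64(0.2)]
y 0.13729331042996384 [ 0.03252705  0.13327914 -0.00530224] yaw -13.71505287521026 rock -2.17049056524709
x 0.039609627212838575 [ 0.0317202  -0.00691628  0.02269177] lean 34.95167360474212 yaw -12.300266832754184
x 0.03902035343748881 [ 0.03113869 -0.00549571  0.0228641 ] lean 35.870352919611996 yaw -10.009137686299592
x 0.039308508142359075 [ 0.03142945 -0.00620599  0.02277794] lean 35.41297843345617 yaw -11.16981830168048
ctr [ 0.60463603 -0.02357348  0.1306132 ]
[ 0.56644598 -0.02098664  0.30125506] [[ 0.212  0.855  0.473]
 [ 0.977 -0.186 -0.103]
 [-0.     0.484 -0.875]]
```

Run:
```python
from h import *
im={k:cv2.GaussianBlur(cv2.imread(f"pics/w{k}.png"),(3,3),0).astype(float) for k in(3,4)}
for k,(x0,x1) in((3,(315,470)),(4,(175,360))):
  for row in(88,108,140,155,165):
    pr=im[k][row-1:row+2,x0:x1].mean(0); g=np.abs(np.gradient(pr,axis=0)).sum(1)
    out=[]
    for i in range(2,len(g)-2):
        if g[i]>=g[i-1] and g[i]>g[i+1] and g[i]>22:
            d=(g[i-1]-g[i+1])/(2*(g[i-1]-2*g[i]+g[i+1])+1e-9); out.append((round(x0+i+d,1),int(g[i]),"".join(f"{int(v):4d}" for v in pr[min(i+3,len(pr)-1)])))
    print(k,row,out)
```

```text
3 88 [(np.float64(329.8), 68, ' 168 165 162'), (np.float64(337.7), 23, ' 204 202 200'), (np.float64(343.8), 22, ' 201 199 196'), (np.float64(352.1), 27, ' 163 161 158'), (np.float64(354.1), 32, ' 168 164 163'), (np.float64(454.4), 135, '  87  86  89'), (np.float64(458.7), 33, '  98  99 103'), (np.float64(461.8), 29, ' 102 104 108'), (np.float64(465.0), 45, ' 102 104 109')]
3 108 [(np.float64(317.9), 44, ' 118  82  63'), (np.float64(329.2), 111, ' 210 207 205'), (np.float64(452.6), 133, ' 101 100 104'), (np.float64(460.4), 25, ' 109 110 114'), (np.float64(463.4), 25, '  96  96 100')]
3 140 [(np.float64(317.9), 51, ' 120  84  65'), (np.float64(328.2), 54, ' 135 131 129'), (np.float64(367.7), 29, ' 124 122 128'), (np.float64(372.9), 125, ' 247 245 246'), (np.float64(423.3), 42, ' 217 215 213'), (np.float64(449.5), 128, '  97  96  97')]
3 155 [(np.float64(328.8), 35, ' 135 132 130'), (np.float64(345.1), 89, ' 209 206 205'), (np.float64(358.5), 67, ' 144 142 141'), (np.float64(368.9), 29, ' 173 169 175'), (np.float64(372.2), 123, ' 249 245 247'), (np.float64(422.2), 32, ' 221 219 217'), (
[... 2181 characters left out ...]
at64(334.0), 141, '  92  91  94'), (np.float64(343.9), 48, ' 115 117 123'), (np.float64(347.1), 38, '  99 100 104')]
4 165 [(np.float64(182.0), 35, '  81  81  86'), (np.float64(188.3), 58, ' 195 133  86'), (np.float64(202.7), 58, ' 129  91  74'), (np.float64(214.7), 126, ' 214 213 211'), (np.float64(227.6), 69, ' 143 139 138'), (np.float64(233.1), 118, ' 251 244 250'), (np.float64(282.1), 93, ' 185 178 184'), (np.float64(288.0), 59, ' 221 218 217'), (np.float64(321.8), 78, ' 175 173 171'), (np.float64(325.3), 79, ' 220 218 216'), (np.float64(333.8), 132, ' 100 100 103'), (np.float64(347.8), 27, ' 109 112 117'), (np.float64(350.3), 27, ' 104 107 111'), (np.float64(357.3), 41, ' 117 121 127')]
```

Run:
```python
from h import *
L={k:dict(np.load(f"w{k}.npz")) for k in(3,4)}
for k in(3,4): print(L[k]["mtx"][0,0],L[k]["pose"][:3,3])
for n,row,a,b in [("plate",108,(329.2,212.9),(452.6,334.5)),("jaw",165,(344.9,214.7),(453.5,321.8)),("jaw2",165,(344.9,214.7),(453.5,325.3)),("block",140,(372.9,231.8),(423.3,281.6)),("block165",165,(371.9,233.1),(421.5,282.1))]:
    P=[tri([ray("",(q[0],row),L[3]),ray("",(q[1],row+1),L[4])]) for q in(a,b)]; x=P[1]-P[0]
    print(n,[p.round(4) for p in P],np.linalg.norm(x),"lean",np.degrees(np.arctan2(x[2],np.hypot(*x[:2]))),"yaw",np.degrees(np.arctan2(x[1],x[0])))
```

```text
385.7686203792594 [0.42087841 0.08496492 0.37267263]
385.7686203792594 [0.51560975 0.06470766 0.42538405]
plate [array([0.6143, 0.063 , 0.0388]), array([0.7089, 0.0421, 0.0999])] 0.11453207403330701 lean 32.24052210296521 yaw -12.461456220579388
jaw [array([0.5889, 0.0194, 0.0926]), array([0.664 , 0.0034, 0.1401])] 0.0903011023017421 lean 31.74633827674834 yaw -11.989657809392027
jaw2 [array([0.5889, 0.0194, 0.0926]), array([0.6705, 0.0012, 0.1338])] 0.09329107237899426 lean 26.217130567851488 yaw -12.535923882022127
block [array([0.6011, 0.038 , 0.1199]), array([0.6336, 0.031 , 0.1401])] 0.03888476143025838 lean 31.284633263316906 yaw -12.201521742795288
block165 [array([0.5967, 0.0195, 0.1203]), array([0.6292, 0.0125, 0.1405])] 0.0389006458126017 lean 31.321139597411292 yaw -12.033850062070268
```

Run:
```python
from h import *
B=bedR(31.6,-12.1); plan(np.array([.5958,-.0647,.1322])+B[:,2]*.02,B)
```

```text
tcp [ 0.5433 -0.0535  0.2194] delta cm [-3.66 -5.33  6.4 ] twist [-2.66  0.09 -0.13]
```

```bash
python3 -m pendant '{"delta_pos":[[-2,-3,1],[-3.7,-5.3,4],[-3.7,-5.3,6.4],[-3.7,-5.3,6.4],[-3.7,-5.3,6.4]],"twist":[[-1.5,0,0],[-2.7,0,-0.1],[-2.7,0,-0.1],[-2.7,0,-0.1],[-2.7,0,-0.1]],"jaw":[1.5,1.5,1.5,1.5,1.5]}'
python3 - <<'E'
from h import *
cv2.imwrite("pics/side5.png",snapshot("side")[:,:,::-1]);c=get_calibration("wrist");cv2.imwrite("pics/w5.png",snapshot("wrist")[:,:,::-1]);np.savez("w5.npz",mtx=c["mtx"],pose=c["pose"])
a=cv2.resize(cv2.imread("pics/side5.png")[150:310,300:440],None,fx=3,fy=3,interpolation=cv2.INTER_CUBIC)
b=cv2.imread("pics/w5.png")[:,150:520]
cv2.imwrite("pics/m5.png",np.hstack([a,b]))
B=bedR(31.6,-12.1); plan(np.array([.5958,-.0647,.1322]),B)
E
```

```text
time: 5.6
ee_pos: [0.5435, -0.0534, 0.2211]
tool_rot: [0.213, 0.748, 0.605, 0.172]
contact_force: [1.0, 0.1, -1.1]
finger_gap: 0.0241
grasp_force: 100.0
tcp [ 0.5536 -0.0556  0.2024] delta cm [-0.03 -0.26  2.24] twist [0.31 0.04 0.02]
```

View pics/m5.png

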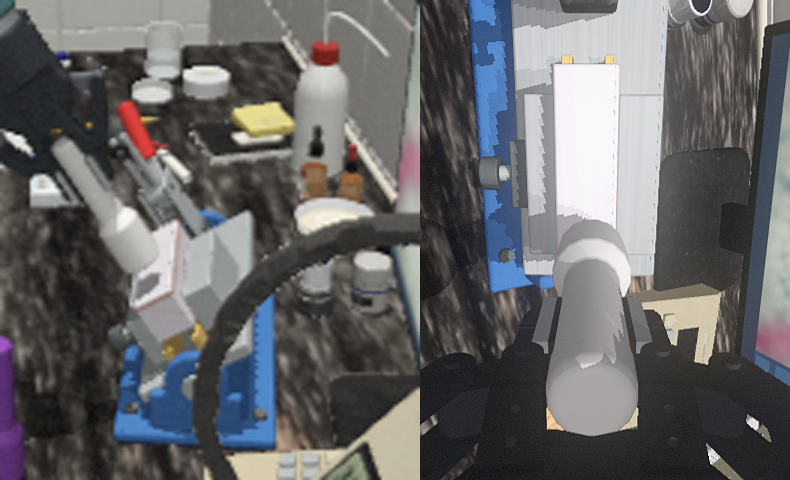

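The side view shows the drift square over the near (minus) end. In the wrist view the head centre is about 4 mm uphill of the block midline, so I'll shift and step down, reading the force.

```bash
python3 -m pendant '{"delta_pos":[[0,-0.3,0.8],[0,-0.3,1.6],[0,-0.3,1.6]],"twist":[[0.2,0,0],[0.2,0,0],[0.2,0,0]],"jaw":[1.5,1.5,1.5]}' | grep -E "pos|for"
python3 -m pendant '{"delta_pos":[[0,0,0.2],[0,0,0.2]],"twist":[[0,0,0],[0,0,0]],"jaw":[1.5,1.5]}'| grep -E "pos|for"
python3 -m pendant '{"delta_pos":[[0,0,0.2],[0,0,0.2]],"twist":[[0,0,0],[0,0,0]],"jaw":[1.5,1.5]}'| grep -E "pos|for"
python3 -m pendant '{"delta_pos":[[0,0,0.2],[0,0,0.2]],"twist":[[0,0,0],[0,0,0]],"jaw":[1.5,1.5]}'| grep -E "pos|for"
python3 -m pendant '{"delta_pos":[[0,0,0.2],[0,0,0.2]],"twist":[[0,0,0],[0,0,0]],"jaw":[1.5,1.5]}'| grep -E "pos|for"
```

```text
ee_pos: [0.5491, -0.0547, 0.2033]
contact_force: [-1.4, 0.2, -3.3]
grasp_force: 100.0
ee_pos: [0.5503, -0.055, 0.203]
contact_force: [-0.2, -0.1, -2.3]
grasp_force: 100.0
ee_pos: [0.5513, -0.0552, 0.2013]
contact_force: [0.3, 0.8, -3.9]
grasp_force: 100.0
ee_pos: [0.5524, -0.0555, 0.2003]
contact_force: [-3.0, 0.4, 0.7]
grasp_force: 100.9
ee_pos: [0.5535, -0.0558, 0.1986]
contact_force: [-4.0, 0.0, 1.3]
grasp_force: 100.9
```

```bash
cat >> h.py <<'E'
def st(note=""):
    B=bedR(31.6,-12.1); s=bot.read_state(); p,Rt=tool(); f=np.array(s["contact_force"])+[0,0,2.1]
    print(note,round(s["time"],2),"F bed",(B.T@f).round(1),"face bed mm",((B.T@(p+Rt[:,2]*.0824-[.6046,-.0236,.1306]))*1e3).round(1),"gap",round(s["finger_gap"],4),"tilt err",np.degrees(np.arccos(-Rt[:,2]@B[:,2])).round(2))
E
echo 'from h import st; st()' > s.py
python3 s.py
python3 -m pendant '{"delta_pos":[[0,0,0],[0,0,0]],"twist":[[0,0,0],[0,0,0]],"jaw":[1.5,1.5]}'>/dev/null; python3 s.py
python3 -m pendant '{"delta_pos":[[0,0,0.2],[0,0,0.2]],"twist":[[0,0,0],[0,0,0]],"jaw":[1.5,1.5]}'>/dev/null; python3 s.py
python3 -m pendant '{"delta_pos":[[0,0,0.2],[0,0,0.2]],"twist":[[0,0,0],[0,0,0]],"jaw":[1.5,1.5]}'>/dev/null; python3 s.py
```

```text
6.8 F bed [-1.5 -0.8  4.9] face bed mm [ -1.2 -42.2  -1.8] gap 0.0238 tilt err 0.08
 7.0 F bed [-1.5 -1.2  5.5] face bed mm [ -1.3 -42.2  -1.9] gap 0.0241 tilt err 0.08
 7.2 F bed [ 0.1 -1.3  5.1] face bed mm [ -1.4 -42.2  -4.1] gap 0.024 tilt err 0.08
 7.4 F bed [-0.7 -0.1  8.5] face bed mm [ -1.3 -42.   -5.9] gap 0.0243 tilt err 0.07
```

Run:
```python
from h import *
cv2.imwrite("pics/side6.png",snapshot("side")[:,:,::-1]);cv2.imwrite("pics/w6.png",snapshot("wrist")[:,:,::-1])
a=cv2.resize(cv2.imread("pics/side6.png")[170:300,320:400],None,fx=3.69,fy=3.69,interpolation=cv2.INTER_CUBIC)[:480]
b=cv2.imread("pics/w6.png")[:,200:450]
c=cv2.imread("pics/w5.png")[:,200:450]
a=np.pad(a,((0,480-a.shape[0]),(0,0),(0,0)))
m=np.hstack([a,c,b]);print(m.shape);cv2.imwrite("pics/m6.png",m)
```

```text
(480, 795, 3)
```

View pics/m6.png

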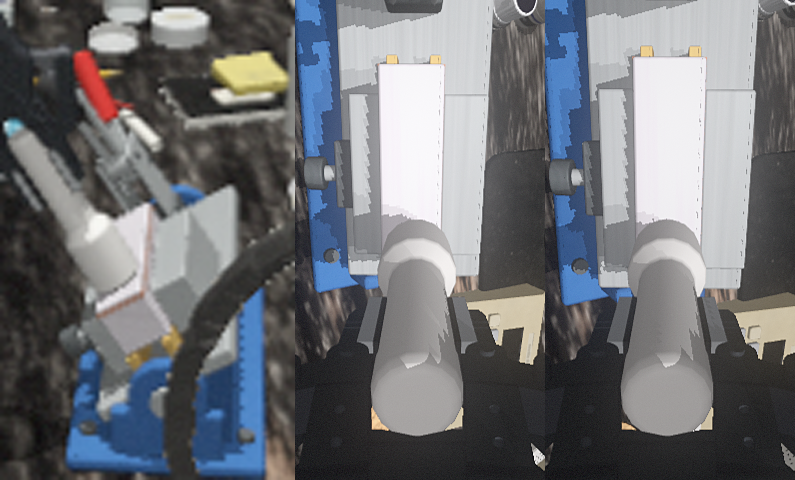

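The drift is unchanged in the grip and is now on or very near the block's minus end. I'll keep stepping and watch the force.

```bash
python3 -m pendant '{"delta_pos":[[0,0,0.2],[0,0,0.2]],"twist":[[0,0,0],[0,0,0]],"jaw":[1.5,1.5]}'>/dev/null; python3 s.py
python3 -m pendant '{"delta_pos":[[0,0,0.2],[0,0,0.2]],"twist":[[0,0,0],[0,0,0]],"jaw":[1.5,1.5]}'>/dev/null; python3 s.py
python3 -m pendant '{"delta_pos":[[0,0,0.2],[0,0,0.2]],"twist":[[0,0,0],[0,0,0]],"jaw":[1.5,1.5]}'>/dev/null; python3 s.py
python3 -m pendant '{"delta_pos":[[0,0,0.2],[0,0,0.2]],"twist":[[0,0,0],[0,0,0]],"jaw":[1.5,1.5]}'>/dev/null; python3 s.py
```

```text
7.7 F bed [-6.7 -0.8 27.1] face bed mm [ -0.5 -42.   -6.2] gap 0.0238 tilt err 0.06
 7.9 F bed [-14.2  -2.5  46. ] face bed mm [  0.2 -41.9  -6.4] gap 0.0241 tilt err 0.05
 8.1 F bed [-21.9  -2.9  66.3] face bed mm [  0.9 -41.9  -6.5] gap 0.0239 tilt err 0.05
 8.3 F bed [-26.5  -3.5  84.4] face bed mm [  1.8 -41.9  -6.7] gap 0.0235 tilt err 0.08
```

```bash
python3 -m pendant '{"delta_pos":[[0,0,-0.8],[0,0,-2.5],[0,0,-3],[4,0,-3],[8.4,0,-3]],"twist":[[0,0,0],[0,0,0],[0,0,0],[0,0,0],[0,0,0]],"jaw":[1.5,1.5,1.5,1.5,1.5]}'>/dev/null
python3 -m pendant '{"delta_pos":[[0,0,0],[0,0,1.2],[0,0,1.2]],"twist":[[0,0,0],[0,0,0],[0,0,0]],"jaw":[1.5,1.5,1.5]}'>/dev/null;python3 s.py
```

```text
9.1 F bed [-0.5 -0.8 -1.1] face bed mm [-4.2 40.9  1. ] gap 0.0242 tilt err 0.39
```

```bash
python3 -m pendant '{"delta_pos":[[0,0.35,0.3],[0,0.35,0.3]],"twist":[[-0.3,0,0],[-0.3,0,0]],"jaw":[1.5,1.5]}'>/dev/null;python3 s.py
python3 -m pendant '{"delta_pos":[[0,0,0.2],[0,0,0.2]],"twist":[[0,0,0],[0,0,0]],"jaw":[1.5,1.5]}'>/dev/null; python3 s.py
python3 -m pendant '{"delta_pos":[[0,0,0.15],[0,0,0.15]],"twist":[[0,0,0],[0,0,0]],"jaw":[1.5,1.5]}'>/dev/null; python3 s.py
python3 -m pendant '{"delta_pos":[[0,0,0.1],[0,0,0.1]],"twist":[[0,0,0],[0,0,0]],"jaw":[1.5,1.5]}'>/dev/null; python3 s.py
```

```text
9.3 F bed [0.1 0.2 0.3] face bed mm [ 2.3 40.7  0.1] gap 0.0243 tilt err 0.23
 9.5 F bed [-0.7  0.1 -0.3] face bed mm [ 2.2 41.3 -1.4] gap 0.0239 tilt err 0.22
 9.7 F bed [-0.7  0.1 -0.3] face bed mm [ 2.1 41.7 -2.9] gap 0.0242 tilt err 0.21
 9.9 F bed [-1.1  0.1 -1.2] face bed mm [ 2.1 41.8 -3.9] gap 0.0244 tilt err 0.2
```

```bash
python3 -m pendant '{"delta_pos":[[0,0,0.1],[0,0,0.1]],"twist":[[0,0,0],[0,0,0]],"jaw":[1.5,1.5]}'>/dev/null;python3 s.py
python3 -m pendant '{"delta_pos":[[0,0,0.1],[0,0,0.1]],"twist":[[0,0,0],[0,0,0]],"jaw":[1.5,1.5]}'>/dev/null; python3 s.py
python3 -m pendant '{"delta_pos":[[0,0,0.1],[0,0,0.1]],"twist":[[0,0,0],[0,0,0]],"jaw":[1.5,1.5]}'>/dev/null; python3 s.py
python3 -m pendant '{"delta_pos":[[0,0,0.1],[0,0,0.1]],"twist":[[0,0,0],[0,0,0]],"jaw":[1.5,1.5]}'>/dev/null; python3 s.py
```

```text
10.1 F bed [-1.2 -0.1 -0.8] face bed mm [ 2.1 41.8 -4.9] gap 0.0243 tilt err 0.2
 10.3 F bed [-0.  -0.3 -0.5] face bed mm [ 2.1 41.8 -5.9] gap 0.024 tilt err 0.2
 10.5 F bed [-2.5 -0.2  5.5] face bed mm [ 2.4 41.9 -6.3] gap 0.0241 tilt err 0.21
 10.7 F bed [-5.7 -1.5 14. ] face bed mm [ 2.7 42.1 -6.4] gap 0.024 tilt err 0.22
```

```bash
python3 -m pendant '{"delta_pos":[[0,0,0.1],[0,0,0.1]],"twist":[[0,0,0],[0,0,0]],"jaw":[1.5,1.5]}'>/dev/null;python3 s.py
python3 -m pendant '{"delta_pos":[[0,0,0.1],[0,0,0.1]],"twist":[[0,0,0],[0,0,0]],"jaw":[1.5,1.5]}'>/dev/null; python3 s.py
python3 -m pendant '{"delta_pos":[[0,0,-0.6],[0,0,-3],[-4.2,0,-3],[-8.4,0.3,-3],[-8.4,0.3,-3]],"twist":[[0,0,0],[0,0,0],[0,0,0],[0,0,0],[0,0,0]],"jaw":[1.5,1.5,1.5,1.5,1.5]}'>/dev/null;python3 s.py
```

```text
10.9 F bed [-8.8 -1.4 22.4] face bed mm [ 3.1 42.2 -6.5] gap 0.0242 tilt err 0.23
 11.1 F bed [-11.6  -2.3  31.4] face bed mm [ 3.5 42.4 -6.6] gap 0.0241 tilt err 0.25
 11.6 F bed [ 0.1  0.6 -0.8] face bed mm [  5.7 -46.7  20.6] gap 0.0239 tilt err 0.39
```

```bash
python3 -m pendant '{"delta_pos":[[0.4,-0.5,1.5],[0.4,-0.5,2.5],[0.4,-0.5,2.5]],"twist":[[0,0,0],[0,0,0],[0,0,0]],"jaw":[1.5,1.5,1.5]}'>/dev/null;python3 s.py
python3 -m pendant '{"delta_pos":[[0,0,0.1],[0,0,0.1]],"twist":[[0,0,0],[0,0,0]],"jaw":[1.5,1.5]}'>/dev/null; python3 s.py
python3 -m pendant '{"delta_pos":[[0,0,0.15],[0,0,0.15]],"twist":[[0,0,0],[0,0,0]],"jaw":[1.5,1.5]}'>/dev/null; python3 s.py
python3 -m pendant '{"delta_pos":[[0,0,0.1],[0,0,0.1]],"twist":[[0,0,0],[0,0,0]],"jaw":[1.5,1.5]}'>/dev/null; python3 s.py
python3 -m pendant '{"delta_pos":[[0,0,0.1],[0,0,0.1]],"twist":[[0,0,0],[0,0,0]],"jaw":[1.5,1.5]}'>/dev/null; python3 s.py
```

```text
11.9 F bed [-0.8 -0.5 -0.1] face bed mm [ -0.2 -37.8  -5.4] gap 0.0239 tilt err 0.15
 12.1 F bed [ 0.2  0.5 -0.5] face bed mm [  0.1 -37.8  -5.8] gap 0.0237 tilt err 0.19
 12.3 F bed [-5.5  0.2 12.9] face bed mm [  0.6 -37.8  -6.1] gap 0.024 tilt err 0.21
 12.5 F bed [-9.1 -0.  21.6] face bed mm [  0.9 -37.8  -6.2] gap 0.0241 tilt err 0.22
 12.7 F bed [-12.   -1.2  31.8] face bed mm [  1.3 -37.7  -6.3] gap 0.024 tilt err 0.23
```

```bash
python3 -m pendant '{"delta_pos":[[0,0,-2],[0,0,-6],[0,0,-9],[0,0,-9]],"twist":[[0,0,0],[0,0,0],[0,0,0],[0,0,0]],"jaw":[1.5,1.5,1.5,1.5]}'|grep time; python3 s.py
python3 -c '
from h import *
plan(np.array([.5333,-.3262,.08]),bedR(0,-12.1))'
```

```text
time: 13.1
 13.1 F bed [ 0.6 -0.4 -0.1] face bed mm [  4.  -37.7  85.4] gap 0.0239 tilt err 0.73
tcp [ 0.5333 -0.3262  0.1624] delta cm [-27.31   0.66  13.76] twist [3.233e+01 2.000e-02 0.000e+00]
```

```bash
python3 -m pendant '{"delta_pos":[[-5,0,0],[-10,0,0],[-15,0,0],[-20,0,1],[-25,0,3]],"twist":[[6.4,0,0],[12.8,0,0],[19.2,0,0],[25.6,0,0],[32,0,0]],"jaw":[1.5,1.5,1.5,1.5,1.5]}'|grep -E "time|ee"
python3 -c '
from h import *
plan(np.array([.5333,-.3262,.06]),bedR(0,-12.1))'
```

```text
time: 13.6
ee_pos: [0.4756, -0.2889, 0.246]
tcp [ 0.5333 -0.3262  0.1424] delta cm [-2.41  6.48 10.34] twist [-0.26  0.1  -0.09]
```

```bash
python3 -m pendant '{"delta_pos":[[-1.2,3.2,2],[-2.4,6.5,6],[-2.4,6.5,10.3],[-2.4,6.5,10.3],[-2.4,6.5,10.3]],"twist":[[-0.3,0,0],[-0.3,0,0],[-0.3,0,0],[-0.3,0,0],[-0.3,0,0]],"jaw":[1.5,1.5,1.5,1.5,1.5]}'|grep -E "time|ee|force"
python3 - <<'E'
from h import *
plan(np.array([.5333,-.3262,.004]),bedR(0,-12.1))
cv2.imwrite("pics/side7.png",snapshot("side")[:,:,::-1]);cv2.imwrite("pics/w7.png",snapshot("wrist")[:,:,::-1])
a=cv2.resize(cv2.imread("pics/side7.png")[220:380,270:410],None,fx=3,fy=3,interpolation=cv2.INTER_CUBIC)
cv2.imwrite("pics/m7.png",np.hstack([a,cv2.imread("pics/w7.png")[:,150:520]]))
E
```

```text
time: 14.1
ee_pos: [0.5334, -0.3228, 0.1417]
contact_force: [0.7, 0.0, -0.9]
grasp_force: 100.2
tcp [ 0.5333 -0.3262  0.0864] delta cm [-0.34  0.06  5.53] twist [-0.03  0.   -0.02]
```

View pics/m7.png

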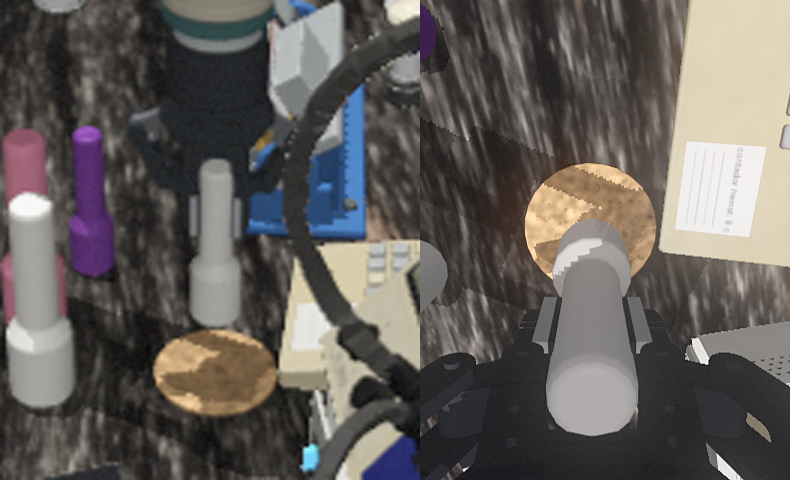

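The drift hangs upright and centred over the mat, so I'll lower it, feel for contact and release.

```bash
python3 -m pendant '{"delta_pos":[[-0.2,0.05,2.5],[-0.3,0.05,4.5],[-0.3,0.05,5.1],[-0.3,0.05,5.1]],"twist":[[0,0,0],[0,0,0],[0,0,0],[0,0,0]],"jaw":[1.5,1.5,1.5,1.5]}'|grep -E "ee|ct_f"
python3 -m pendant '{"delta_pos":[[0,0,0.2],[0,0,0.2]],"twist":[[0,0,0],[0,0,0]],"jaw":[1.5,1.5]}'|grep -E "ee|ct_f"
python3 -m pendant '{"delta_pos":[[0,0,0.15],[0,0,0.15]],"twist":[[0,0,0],[0,0,0]],"jaw":[1.5,1.5]}'|grep -E "ee|ct_f"
```

```text
ee_pos: [0.534, -0.3263, 0.0931]
contact_force: [-0.4, 1.5, -2.0]
ee_pos: [0.5344, -0.3266, 0.0913]
contact_force: [0.3, -0.4, -2.7]
ee_pos: [0.5338, -0.3263, 0.0883]
contact_force: [-0.1, -0.1, -3.3]
```

```bash
python3 -m pendant '{"delta_pos":[[0,0,0.1],[0,0,0.1]],"twist":[[0,0,0],[0,0,0]],"jaw":[1.5,1.5]}'|grep -E "ee|ct_f"
python3 -m pendant '{"delta_pos":[[0,0,0.1],[0,0,0.1],[0,0,0.1]],"twist":[[0,0,0],[0,0,0],[0,0,0]],"jaw":[1.5,1.5,1.5]}'|grep -E "ee|ct_f"
```

```text
ee_pos: [0.5337, -0.3262, 0.0868]
contact_force: [0.2, 0.0, -2.7]
ee_pos: [0.5338, -0.3263, 0.0864]
contact_force: [-1.3, 0.7, 1.3]
```

```bash
python3 -m pendant '{"delta_pos":[[0,0,0],[0,0,0],[0,0,0],[0,0,0],[0,0,0]],"twist":[[0,0,0],[0,0,0],[0,0,0],[0,0,0],[0,0,0]],"jaw":[4.5,6,7,8.5,8.5]}'|grep -E "ee|ct_f|gap"
python3 -m pendant '{"delta_pos":[[0,0,-2],[0,0,-6],[0,0,-10],[0,0,-14],[0,0,-18]],"twist":[[0,0,0],[0,0,0],[0,0,0],[0,0,0],[0,0,0]],"jaw":[8.5,8.5,8.5,8.5,8.5]}'|grep -E "time|ee|ct_f|gap"
python3 - <<'E'
from h import *
im=snapshot("side")[:,:,::-1];cv2.imwrite("pics/side8.png",im)
a=cv2.imread("pics/side0.png")[280:360,318:368].astype(int);b=im[280:360,318:368].astype(int);print("drift area mean diff",np.abs(a-b).mean())
p,Rt=tool();print(p,Rt.round(3))
B=bedR(31.6,-12.1)
# bed: block top centre seated: -6.3 mm along z, face 45 above bed
c=np.array([.6046,-.0236,.1306])+B[:,2]*(-.0063); bed=c-B[:,2]*.045; pv=bed+.15*B[:,1]+.045*B[:,2]; print("bed",bed,"pivot",pv)
for r in(.045,.08,.11):
    q=pv+r*(np.sin(np.pi/6)*B[:,1]+np.cos(np.pi/6)*B[:,2]); print(r,q.round(4),proj("top",q).round(1),proj("side",q).round(1))
E
```

```text
ee_pos: [0.5337, -0.3262, 0.086]
contact_force: [-0.1, 0.2, 0.9]
finger_gap: 0.0852
time: 16.5
ee_pos: [0.5332, -0.3258, 0.2677]
contact_force: [0.9, -1.4, 0.2]
finger_gap: 0.085
drift area mean diff 15.02525
[ 0.53449693 -0.32671612  0.27631939] [[ 0.21   0.978  0.011]
 [ 0.978 -0.21  -0.008]
 [-0.006  0.013 -1.   ]]
bed [ 0.63088328 -0.02923465  0.08690641] pivot [0.63927056 0.12237551 0.12523412]
0.045 [0.624  0.1487 0.1584] [241.4 200.4] [348.9 202.6]
0.08 [0.6122 0.1691 0.1842] [231.1 202.5] [344.3 192.7]
0.11 [0.602  0.1866 0.2064] [221.9 204.5] [340.4 184.2]
```

```bash
cat > hp.py <<'E'
from h import *
B=bedR(31.6,-12.1); bed=np.array([.6309,-.0292,.0869])
def tcp(adeg,r=.08,extra=0.):
    a=np.radians(adeg); t=np.array([0,np.cos(a),-np.sin(a)]); n=np.array([0,np.sin(a),np.cos(a)])
    v=np.array([0,.15,.045])+r*n-.010*t-np.array([0,.011*max(np.cos(a),0),0])+extra*t
    return bed+B@v
def delta(g): 
    p,Rt=tool(); return (Rt.T@(g-p)*100).round(2)
E
python3 - <<'E'
from hp import *
for f in("side0","side8"):
    im=cv2.imread(f"pics/{f}.png"); m=cv2.inRange(cv2.cvtColor(im,cv2.COLOR_BGR2HSV),(0,0,95),(180,40,255))[285:352,325:362]; k,l,s,c=cv2.connectedComponentsWithStats(m); i=1+np.argmax(s[1:,4])
    ys,xs=np.nonzero(l==i); print(f,s[i],"row centers",[round(xs[ys==r].mean()+325,1) for r in(12,22,35,50,58) if (ys==r).any()])
plan(tcp(30)-B[:,1]*.025+B[:,2]*.06,B,0)
E
```

```text
side0 [  6   9  23  54 707] row centers [np.float64(341.5), np.float64(342.0), np.float64(342.0), np.float64(341.5), np.float64(341.5)]
side8 [  9   9  20  54 685] row centers [np.float64(342.0), np.float64(342.5), np.float64(342.0), np.float64(341.5), np.float64(342.0)]
tcp [0.5698 0.134  0.2396] delta cm [45.81 -6.28  3.33] twist [-30.86   0.32   0.06]
```

```bash
python3 -m pendant '{"delta_pos":[[4,-1,-3],[8.5,-3,-5],[13,-5,-6],[18,-6.3,-6],[23,-6.3,-6]],"twist":[[-5,0,0],[-10,0,0],[-16,0,0],[-22,0,0],[-28,0,0]],"jaw":[4,2,0,0,0]}' 40 |grep -E "time|ee|ct_f|gap"
python3 -c '
from hp import *
plan(tcp(30)-B[:,1]*.025+B[:,2]*.06,B,0)'
```

```text
time: 17.05
ee_pos: [0.5183, -0.092, 0.3272]
contact_force: [2.1, 0.1, 0.7]
finger_gap: 0.012
tcp [0.5698 0.134  0.2396] delta cm [23.19 -3.95  7.82] twist [-3.06  0.06 -0.09]
```

```bash
python3 -m pendant '{"delta_pos":[[5,-0.5,0],[10,-1,0],[15,-2,0],[20,-3,2],[23.2,-4,5]],"twist":[[-1,0,0],[-2,0,0],[-3,0,0],[-3,0,0],[-3,0,0]],"jaw":[0,0,0,0,0]}' |grep -E "time|ee|ct_f|gap"
python3 -m pendant '{"delta_pos":[[0,0,2],[0,0,2.8],[0,0,2.8]],"twist":[[0,0,0],[0,0,0],[0,0,0]],"jaw":[0,0,0]}' |grep -E "time|ee|ct_f|gap"
python3 - <<'E'
from hp import *
plan(tcp(30)-B[:,1]*.025+B[:,2]*.06,B,0)
print("pre",delta(tcp(30)-B[:,1]*.012))
for a in(30,35,40,45,50,55,60,65,70,75,80,85,90,96): print(a,delta(tcp(a)))
E
```

```text
time: 17.55
ee_pos: [0.5566, 0.1386, 0.2655]
contact_force: [0.7, -1.8, 0.1]
finger_gap: -0.0
time: 17.85
ee_pos: [0.5701, 0.1317, 0.238]
contact_force: [-0.6, -0.6, 0.1]
finger_gap: -0.0001
tcp [0.5698 0.134  0.2396] delta cm [ 0.22  0.01 -0.18] twist [-0.59  0.14 -0.  ]
pre [1.54 0.08 5.82]
30 [2.74 0.08 5.81]
35 [3.42 0.08 6.11]
40 [4.09 0.08 6.47]
45 [4.73 0.09 6.87]
50 [5.34 0.09 7.33]
55 [5.91 0.1  7.83]
60 [6.44 0.1  8.37]
65 [6.93 0.11 8.94]
70 [7.36 0.11 9.55]
75 [ 7.75  0.12 10.19]
80 [ 8.08  0.13 10.85]
85 [ 8.35  0.13 11.53]
90 [ 8.57  0.14 12.23]
96 [ 8.63  0.15 13.07]
```

```bash
python3 -m pendant '{"delta_pos":[[0.5,0.1,3],[1.2,0.1,5.8],[1.2,0.1,5.8],[2.2,0.1,5.8],[2.7,0.1,5.8]],"twist":[[0,0,0],[0,0,0],[0,0,0],[0,0,0],[0,0,0]],"jaw":[0,0,0,0,0]}' |grep -E "time|ee|ct_f|gap"
python3 -m pendant '{"delta_pos":[[0.7,0,0.3],[1.4,0,0.7],[2,0,1.1],[2.6,0,1.5],[3.2,0,2]],"twist":[[0,0,0],[0,0,0],[0,0,0],[0,0,0],[0,0,0]],"jaw":[0,0,0,0,0]}' |grep -E "time|ee|ct_f|gap"
python3 - <<'E'
from hp import *
for a in(55,60,65,70,75,80,85,90,96): print(a,delta(tcp(a)))
im=snapshot("top")[:,:,::-1]; h=cv2.cvtColor(im,cv2.COLOR_BGR2HSV)
side=snapshot("side")[:,:,::-1]; hs=cv2.cvtColor(side,cv2.COLOR_BGR2HSV)
for n,q in(("top",h),("side",hs)):
    m=cv2.inRange(q,(0,150,80),(6,255,255))|cv2.inRange(q,(172,150,80),(180,255,255)); k,l,s,c=cv2.connectedComponentsWithStats(m)
    for i in np.argsort(-s[1:,4])[:2]+1: print(n,s[i],c[i].round(1))
for a in(30,40,50,60,70,80,96):
    v=np.array([0,.15+.08*np.sin(np.radians(a)),.045+.08*np.cos(np.radians(a))]); print(a,proj("top",bed+B@v).round(1),proj("side",bed+B@v).round(1))
E
```

```text
time: 18.35
ee_pos: [0.6067, 0.1528, 0.1928]
contact_force: [0.1, 0.7, -0.1]
finger_gap: 0.0003
time: 18.85
ee_pos: [0.6232, 0.1815, 0.1724]
contact_force: [-0.2, -2.3, 2.8]
finger_gap: 0.0001
55 [-0.1  -0.08  0.09]
60 [ 0.43 -0.07  0.63]
65 [ 0.92 -0.07  1.2 ]
70 [ 1.36 -0.06  1.82]
75 [ 1.74 -0.06  2.45]
80 [ 2.07 -0.05  3.12]
85 [ 2.35 -0.05  3.8 ]
90 [ 2.56 -0.04  4.49]
96 [ 2.62 -0.03  5.33]
top [296   5 129  11 565] [361.4  10. ]
top [131  91  12  14 100] [136.6  97.4]
side [449  25  31  17 251] [464.4  30. ]
side [347 187   8  18  69] [350.4 197.1]
30 [231.1 202.5] [344.3 192.6]
40 [227.5 200.4] [345.8 193.2]
50 [224.9 198.3] [347.6 194.4]
60 [223.1 196.2] [349.6 196.3]
70 [222.4 194.1] [351.7 198.6]
80 [222.7 192.2] [353.9 201.5]
96 [225.  189.7] [357.3 206.7]
```

Working: the handle is following, now at roughly 60°. I'll continue along the arc to the stop.

```bash
python3 -m pendant '{"delta_pos":[[0.4,0,0.6],[0.9,0,1.2],[1.3,0,1.8],[1.7,0,2.4],[2,0,3.1]],"twist":[[0,0,0],[0,0,0],[0,0,0],[0,0,0],[0,0,0]],"jaw":[0,0,0,0,0]}' |grep -E "time|ee|ct_f|gap"
python3 -m pendant '{"delta_pos":[[0.3,0,0.7],[0.5,0,1.3],[0.5,0,1.7],[0.5,0,1.7]],"twist":[[0,0,0],[0,0,0],[0,0,0],[0,0,0]],"jaw":[0,0,0,0]}' |grep -E "time|ee|ct_f|gap"
python3 -c '
from hp import *
print(delta(tcp(96)))'
```

```text
time: 19.45
ee_pos: [0.643, 0.1976, 0.1455]
contact_force: [-1.1, -2.2, 2.2]
finger_gap: -0.0002
time: 19.85
ee_pos: [0.6524, 0.2008, 0.1309]
contact_force: [0.6, 0.5, 0.3]
finger_gap: -0.0004
[0.12 0.01 0.51]
```

```bash
python3 -m pendant '{"delta_pos":[[0,0,0.2],[0,0,0.2]],"twist":[[0,0,0],[0,0,0]],"jaw":[0,0]}' |grep -E "ee|ct_f"
python3 -m pendant '{"delta_pos":[[0,0,0.2],[0,0,0.2]],"twist":[[0,0,0],[0,0,0]],"jaw":[0,0]}' |grep -E "ee|ct_f"
python3 -m pendant '{"delta_pos":[[0,0,0.15],[0,0,0.15]],"twist":[[0,0,0],[0,0,0]],"jaw":[0,0]}' |grep -E "ee|ct_f"
python3 -m pendant '{"delta_pos":[[0,0,0.15],[0,0,0.15]],"twist":[[0,0,0],[0,0,0]],"jaw":[0,0]}' |grep -E "ee|ct_f"
```

```text
ee_pos: [0.6533, 0.2005, 0.1297]
contact_force: [-0.7, 0.7, 1.3]
ee_pos: [0.6544, 0.2003, 0.1281]
contact_force: [-1.0, 2.5, 1.2]
ee_pos: [0.6552, 0.2001, 0.1268]
contact_force: [-1.6, 2.4, 1.9]
ee_pos: [0.6558, 0.2001, 0.1263]
contact_force: [-7.0, 2.1, 6.0]
```

```bash
python3 -m pendant '{"delta_pos":[[0,0,0.15],[0,0,0.15]],"twist":[[0,0,0],[0,0,0]],"jaw":[0,0]}' |grep -E "ee|ct_f"
python3 -m pendant '{"delta_pos":[[0,0,-2],[0,0,-6],[0,0,-11],[0,0,-15],[0,0,-15]],"twist":[[0,0,0],[0,0,0],[0,0,0],[0,0,0],[0,0,0]],"jaw":[0,0,0,0,0]}' |grep -E "time|ee|ct_f"
python3 - <<'E'
from hp import *
c=get_calibration("wrist")
for n in("top","side","wrist"):
    im=snapshot(n)[:,:,::-1]; cv2.imwrite(f"pics/{n}9.png",im); q=cv2.cvtColor(im,cv2.COLOR_BGR2HSV)
    m=cv2.inRange(q,(0,150,80),(6,255,255))|cv2.inRange(q,(172,150,80),(180,255,255)); k,l,s,cc=cv2.connectedComponentsWithStats(m)
    for i in np.argsort(-s[1:,4])[:3]+1:
        (x,y),wh,an=cv2.minAreaRect(np.argwhere(l==i)[:,::-1].astype(np.float32)); print(n,s[i],cc[i].round(1),np.round(wh,1),round(an,1))
    for a in(88,92,96):
        print(a,[proj(n,bed+B@np.array([0,.15+r*np.sin(np.radians(a)),.045+r*np.cos(np.radians(a))]),c if n=="wrist" else None).round(1) for r in(.045,.0775,.11)])
E
```

```text
ee_pos: [0.6561, 0.2, 0.1261]
contact_force: [-17.2, 1.5, 13.9]
time: 21.35
ee_pos: [0.5813, 0.217, 0.2604]
contact_force: [0.5, 0.2, 0.3]
top [297   6 128  10 566] [361.5  10. ] [127.2   4.6] 2.7
top [214 183  25  14 193] [226.  189.3] [24.1  8.3] 17.4
top [131  91  12  13 100] [136.7  97.6] [11.4 11.2] 36.9
88 [array([236.9, 193.9]), array([224.5, 191.1]), array([212.1, 188.3])]
92 [array([237.2, 193.5]), array([225.1, 190.5]), array([213.1, 187.5])]
96 [array([237.6, 193.2]), array([225.9, 189.9]), array([214.2, 186.7])]
side [450  25  30  16 243] [464.6  29.8] [14.  30.2] 80.5
side [404 164   9   8  55] [408.1 167.4] [7. 8.] 90.0
side [357 201   5   9  31] [359.1 204.7] [4.1 7.5] 14.0
88 [array([355.3, 208.9]), array([355.6, 204.3]), array([355.9, 200. ])]
92 [array([355.8, 209.7]), array([356.4, 205.7]), array([357. , 201.8])]
96 [array([356.3, 210.4]), array([357.3, 207. ]), array([358.2, 203.7])]
wrist [ 310  189   25   81 1875] [321.7 227.2] [80. 24.] 90.0
wrist [399   5   4   6  13] [400.7   7.1] [5. 3.] 90.0
wrist [401   2   1   1   1] [401.   2.] [0. 0.] 0.0
88 [array([314.9, 270.2]), array([314.6, 231.8]), array([314.3, 190.8])]
92 [array([315. , 268.9]), array([314.7, 230.2]), array([314.5, 189.4])]
96 [array([315.1, 267.9]), array([314.8, 229. ]), array([314.6, 188.7])]
```

```bash
python3 -c '
from bench import bot; print(bot.job_done())'
```

```text
the job is handed in; nothing more can be done
None
```

I handed the job in at about 21.5 s of the 54 s allowed: both ends of the block are tight on the parallels and level to about 0.3 mm, the drift is back upright on its mat, the clamp is against its stop, and the boxes and tin were left alone. One press on the minus end reached about 90 N, under the 120 N wrist limit.

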